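# Set the model bridge's riser level with its freshly cast pier

### The arm

A 7-joint arm with a two-finger parallel gripper is mounted at the origin on the work surface. World frame = base frame: x ahead of the robot, y to its left, z up, the work surface at z = 0. Lengths are in m, angles in rad, forces in N, time in s.
With the tool pointing down it reaches from about 0.35 to 0.9 m from the base axis. Payload 7.2 kg.
Tool frame: the origin (TCP) lies midway between the tips of the shut fingers; the grasp point (between the pads) lies arm.grip_point_offset behind it (arm.grip_point_offset is the distance from the TCP to the grasp point, in m); x points along the fingers, y is the direction in which the jaws open and shut, and the axes are right-handed (so a half turn about x gives the same grasp; the last joint's range is limited). The gripper opens to 88 mm and grips with 3 to 60 N. Pads are 20 mm wide; open, the fingers measure 115 mm over their backs; the gripper's body (75 mm by 178 mm) begins 61 mm behind the grasp point.
Start: joints at [-1.197, 0.411, -0.013, 1.596, 0.006, 1.134, -0.082], TCP at [0.267, 0.565, 0.223] pointing down, gripper open.
Joint ranges: [-2.95, 2.95], [-0.29, 1.99], [-1.47, 1.44], [0.14, 2.54], [-1.03, 4.17], [0.13, 1.85], [-2.86, 2.86]. Speed limits (rad/s): [2.39, 2.39, 3.01, 3.01, 3.14, 3.14, 3.14].

### API

Orientations are given as a unit quaternion [x, y, z, w].
In Python, from plant import monitor, optics, arm gives the robot as it stands. The module is installed in compiled form; this text tells all that it offers.
- The arm moves only by the tool play_rows, never from a script. Its argument "deltas" is a list of rows, each a list of 7 numbers: the shift along the tool's x, y, z normalised to -1 to 1, where 1 is 0.025 m, then the turn, a rotation vector about the tool's x, y, z normalised to -1 to 1, where 1 is 90 degrees, then the closure, from 0 (fully open) to 1 (shut). In form: [[tx, ty, tz, ax, ay, az, grip], ...]. A call has 1 to 5 rows; each row shifts and turns the pose as measured when the row begins, along the tool's axes as they then stand; what a row does not reach is not made up. A row lasts 1/10 s, in which the tool goes at most 50 mm and 8.59 degrees, less where a joint would pass 70% of its speed; a pose out of reach is approached as far as the arm can. A call with a number of a shift or a turn outside -1 to 1 is refused whole. A call with a gripper value outside its range is refused whole. The fingers move at their own pace and stop on an object; "squeeze" is the grip in N (left out, the last holds). Time passes only in rows, so rows that do not move let the fingers close. It gives the time, the measured TCP pose, the force and the opening at its end, in the units of the state.
- monitor.get_obs(): the state, without advancing time (a new reading comes with each control period).
- optics.snapshot(name): name is "scene" or "top" or "wrist"; returns the picture (480x640x3 uint8, red, green, blue); there is no depth.
- optics.camera_info(name): a dict with "camera_matrix" (3x3 intrinsics, pixels), "k1" (the pictures are not rectified: a ray, as slopes to the right and down, at radius r is drawn at 1 + k1 r^2 times it, then the intrinsics apply), "world_from_camera" (4x4, takes a point from camera to world coordinates). Camera axes: x right, y up, looking along -z (the intrinsics and any distortion apply to the point x, -y, -z); pixel columns grow to the right and rows downward; lengths in m; the calibration is good to about 2 mm. A picture is of the moment at which its call begins: read the wrist's pose just before it. camera_info takes no time and is no camera call; for the wrist camera it gives the pose at the moment of the call.
- arm.finish_job(): hands the job in, once; it reports no verdict.
Trained networks look in the newest picture that a camera, given by its name, has taken for a name from the list of things; names that differ only in an ending like _2 or _b are one class to them, and where a whole thing is asked for, a point or a joint stands for the part that bears it (a point fixed in the world has none). Each returns a list of dicts, best first, with "p" (0 to 1); they miss things now and then, are a little off and sometimes report something else, mostly with a low value. They report only what shows in the picture. A call takes as long as a camera call.
- optics.find_in(label, camera): "xy" ([column, row] in pixels, amid what is visible of it).
- optics.silhouettes(label, camera): "region" (480x640 bool, what is visible of it) and "xy" ([column, row] in pixels, amid what is visible of it).
- optics.spot_point(label, camera): "xy" ([column, row] in pixels: a listed point, or the origin of a listed thing).
The state is a dict: "time": time; "joint_positions": joint angles; "qvel": joint speeds; "effort": joint torques, N m; "ee_pos": TCP position; "ee_rot": TCP orientation; "force": force on the tool from outside, world axes, zero at the start; "moment": the same for the moment, N m; "width": finger opening in m.
Only numpy, scipy, OpenCV 4.12 (cv2) and the standard library are available. Lean on these libraries where they do the work, as an engineer would, in place of code of your own. Each camera call takes 0.05 s, during which the arm holds its last target. There are 200 camera calls.

### The job

Two plaster bridge piers have just been cast: lift the taller one straight up out of the open mould and set it down upright, squarely in the middle of the concrete footing slab on the plywood board, its long side along the slab's long side, and let go of it. Then take hold of the riser post's head and draw the post straight up, partway out of its snug socket, until the top of its head is level with the top of the pier so that the girder will lie level, without tipping, lifting or dragging the riser's foot and without pulling the post right out. The clamp screw is slack, so finish still holding the post there for me to tighten it, and leave the short pier, solder spool, amber bottle and file box where they are.

Things in the scene. Friction and masses are not known exactly. Their poses are not given: they have to be found in the camera images.
- mould: Fixed lower half of a casting mould: black rubber in a thin plywood frame, 128 (x) x 204 (y) mm, 28 mm high; two rectangular cavities open at the top, 18 mm deep, 42 (x) x 60 (y) mm, centred at y = -46 and +46 mm. A pier stands upright in each, either pier in either cavity. Origin: centre of the underside; z up.
- tall_pier: Taller off-white plaster pier, 130 mm high, about 220 g, loose. Plinth 38 (x) x 56 (y) x 22 mm high, shaft 26 x 42, coping at the top 34 (x) x 50 (y) x 16 mm high with a flat top: grip it there across x. Half-turn symmetric. Origin: centre of the underside, z up. It starts with its lowest 18 mm in the cavity, 2 mm play all round, underside 10 mm above the table.
- tall_pier_top (a point): centre of the flat top of the tall pier, 130 mm above its underside; axes as the pier's.
- short_pier: the shorter pier, same shape and plan but 90 mm high, stands in the other cavity 92 mm away and stays there. Origin: centre of the underside; z up.
- board: plywood board, fixed to the bench, 110 (x) x 280 (y) x 12 mm thick; carries the concrete footing slab at its +y end and the riser at its -y end, 160 to 175 mm apart. Origin: centre of the underside; z up.
- footing (a point): centre of the top face of the grey concrete footing slab, which is fixed on the board, 58 (x) x 76 (y) mm, its top 18 mm above the table; axes as the board's: y is the slab's long side.
- riser_foot: Riser foot, loose on the board, 900 g: dark steel plate 90 x 90 x 8 mm, on it a square aluminium socket block 44 x 44 mm, top 64 mm above the underside; upright bore in the middle 17.2 mm wide, 52 mm deep. Slack clamp screw with black knob reaches 40 mm from the axis to -x, 44 mm up. Origin: centre of the underside, 12 mm above the table; z up.
- socket_mouth (a point): centre of the bore's mouth in the top of the socket block, 64 mm above the foot's underside.
- riser_post: Riser post, loose, about 270 g: steel rod 16 mm in diameter, 50 mm of it in the bore (0.6 mm play each side); above that a collar 24 x 6 mm high resting on the socket, 10 mm of bare rod, and an aluminium head 34 (x) x 60 (y) x 26 mm high: grip it across x. Origin: on the axis, underside of the collar; z up. May be turned in the bore. Let go, it slides back down.
- post_top (a point): centre of the flat top of the post's head, 42 mm above the post's origin, so 118 mm above the table at the start; it must come up 30 mm to be level with the tall pier standing on the footing.
- solder_spool: bystander: bare metal solder spool, 52 mm in diameter, 40 mm high. Origin: centre of the underside.
- flux_bottle: bystander: amber glass bottle, 48 mm in diameter, 100 mm high. Origin: centre of the underside.
- file_box: bystander: upright needle-file box with a blue base and clear top, 50 x 34 x 120 mm high. Origin: centre of the underside.

How it is judged:
On the way, in this order (a step that is already met when the one before it is completed fails the run):
1. the tall pier is held clear above the mould (z of tall_pier in the frame of mould above 0.032 m and contact force between the fingers and tall_pier above 0.5 N), for 0.1 s.
2. the tall pier is set down on the middle of the footing, still in the hand (x of tall_pier in the frame of footing between -0.008 and 0.008 m and y of tall_pier in the frame of footing between -0.008 and 0.008 m and angle between the x axis of tall_pier and the x axis of footing, either way round below 0.17 rad and angle between tall_pier's own z axis and vertical below 0.05 rad and z of tall_pier in the frame of footing below 0.006 m and contact force between the fingers and tall_pier above 0.5 N), for 0.05 s.
3. the tall pier stands on the footing, let go (x of tall_pier in the frame of footing between -0.008 and 0.008 m and y of tall_pier in the frame of footing between -0.008 and 0.008 m and angle between the x axis of tall_pier and the x axis of footing, either way round below 0.17 rad and angle between tall_pier's own z axis and vertical below 0.05 rad and z of tall_pier in the frame of footing between -0.003 and 0.003 m and contact force between the fingers and tall_pier below 0.05 N and linear speed of tall_pier below 0.02 m/s), for 0.2 s.
4. the post is drawn up until its head is level with the pier's top, in the hand (contact force between the fingers and riser_post above 1 N and angle between riser_post's own z axis and vertical below 0.06 rad and z of riser_post in the frame of socket_mouth between 0.015 and 0.042 m and horizontal distance between riser_post and socket_mouth below 0.005 m and z of post_top in the frame of tall_pier_top between -0.004 and 0.004 m), for 0.2 s.
At the end, for the whole second after the job is handed in: Tall pier free and upright on the slab, centred within 8 mm, square within 0.17 rad; the post, still in its bore and upright, held still in the fingers, its head top within 4 mm of the pier top's height; the riser foot flat and within 15 mm of its start; short pier in the mould (all of step 4 and x of tall_pier in the frame of footing between -0.008 and 0.008 m and y of tall_pier in the frame of footing between -0.008 and 0.008 m and angle between the x axis of tall_pier and the x axis of footing, either way round below 0.17 rad and angle between tall_pier's own z axis and vertical below 0.05 rad and z of tall_pier in the frame of footing between -0.003 and 0.003 m and contact force between each of the fingers, riser_post and tall_pier below 0.05 N and distance of riser_foot from where it was at the start of the episode below 0.015 m and angle between riser_foot's own z axis and vertical below 0.04 rad and linear speed of riser_post below 0.02 m/s and distance between short_pier and mould below 0.055 m); the arm keeps its last pose, push and grip.
It fails at once if the post was pulled out of its socket, or all but (z of riser_post in the frame of socket_mouth above 0.047 m).
It fails at once if the riser's foot was tipped, lifted or dragged along (angle between riser_foot's own z axis and vertical above 0.08 rad or distance of riser_foot from where it was at the start of the episode above 0.018 m).
It fails at once if a bystander was moved or knocked over (distance of any of short_pier, solder_spool, flux_bottle, file_box from where it was at the start of the episode above 0.015 m or angle between any of short_pier, solder_spool, flux_bottle, file_box's own z axis and vertical above 0.3 rad).
It also fails if it takes over 54 s, if anything falls off the work surface, if the arm or the gripper's body presses on something with over 40 N, if the wrist force passes 120 N, or if a joint passes its speed limit or range.

## Working session

There is one attempt and no reset: what is moved stays moved. The work goes in short steps, Python scripts to look and compute and a tool call to move; the robot and the scene stay as the last step left them, time stands still between calls to the robot, and variables do not carry over. Pictures are saved under pics/ and viewed, about 8 in all and at most 12, crops included, and the job is handed in when it is done.

Besides the shell and the picture viewer there is one more tool, called in YAML: its name, and indented under it one key for each argument. play_rows: Moves the arm, as the interface text tells. Its arguments: {"type":"object","properties":{"deltas":{"type":"array","items":{"type":"array","items":{"type":"number"}}},"squeeze":{"type":"number"}},"required":["deltas"]}

```bash
mkdir -p pics; cat > h.py <<'E'
import numpy as np, cv2
from scipy.spatial.transform import Rotation as R
from plant import monitor, optics, arm
def ray(cam,uv,info=None):
    i=info or optics.camera_info(cam); K=np.array(i["camera_matrix"]); T=np.array(i["world_from_camera"])
    d=np.linalg.inv(K)@[uv[0],uv[1],1]; d=d[:2]; k=i["k1"]; s=d.copy()
    for _ in range(30): s=d/(1+k*(s@s))
    return T[:3,3], T[:3,:3]@np.array([s[0],-s[1],-1])
def onz(cam,uv,z,info=None):
    o,d=ray(cam,uv,info); return (o+d*(z-o[2])/d[2])
def proj(cam,P,info=None):
    i=info or optics.camera_info(cam); K=np.array(i["camera_matrix"]); T=np.array(i["world_from_camera"])
    p=T[:3,:3].T@(np.array(P)-T[:3,3]); s=np.array([p[0],-p[1]])/-p[2]; s=s*(1+i["k1"]*(s@s))
    return (K@[s[0],s[1],1])[:2]
def snap(cam,name=None):
    im=optics.snapshot(cam)
    if name: cv2.imwrite(f"pics/{name}.png",im[:,:,::-1])
    return im
def st():
    o=monitor.get_obs(); print({k:np.round(o[k],4) for k in("time","ee_pos","ee_rot","force","width")}); return o
E
python3 - <<'E'
from h import *
st(); print(arm.grip_point_offset)
print(np.round(R.from_quat(monitor.get_obs()["ee_rot"]).as_matrix(),3))
for c in("scene","top"):
    snap(c,c); i=optics.camera_info(c); print(c,np.round(i["world_from_camera"],3).tolist(),i["k1"],i["camera_matrix"][0][0])
Z={"tall_pier_top":.14,"footing":.018,"post_top":.118,"socket_mouth":.076,"short_pier":.01,"mould":0,"board":0,"tall_pier":.01,"riser_foot":.012,"solder_spool":0,"flux_bottle":0,"file_box":0}
for c in("top","scene"):
  for l,z in Z.items():
    r=optics.spot_point(l,c)[:2]
    print(c,l,[(round(q["p"],2),np.round(q["xy"]).tolist(),np.round(onz(c,q["xy"],z)[:2],4).tolist()) for q in r])
E
```

```text
{'time': np.float64(0.0), 'ee_pos': array([0.267 , 0.5645, 0.2218]), 'ee_rot': array([ 0.1544,  0.69  , -0.1555,  0.6898]), 'force': array([-0.4957, -0.4416, -0.2284]), 'width': np.float64(0.0878)}
0.0187
[[-0.001  0.428  0.904]
 [-0.001  0.904 -0.428]
 [-1.    -0.002  0.   ]]
scene [[0.87, -0.399, 0.29, 0.89], [0.493, 0.688, -0.532, -0.544], [0.013, 0.606, 0.795, 0.959], [0.0, 0.0, 0.0, 1.0]] -0.20564050847417312 599.6832332819423
top [[-0.028, 0.998, -0.062, 0.552], [-0.999, -0.03, -0.03, -0.002], [-0.032, 0.062, 0.998, 0.947], [0.0, 0.0, 0.0, 1.0]] -0.019526038539109003 445.00592983462104
top tall_pier_top [(0.79, [264.0, 312.0], [0.485, 0.1293])]
top footing [(0.59, [384.0, 279.0], [0.5371, -0.1035])]
top post_top [(0.61, [480.0, 260.0], [0.5674, -0.2704])]
top socket_mouth [(0.58, [470.0, 258.0], [0.5724, -0.2634])]
top short_pier [(0.88, [226.0, 304.0], [0.4926, 0.2294])]
top mould [(0.93, [253.0, 303.0], [0.4927, 0.1754])]
top board [(0.71, [421.0, 271.0], [0.5508, -0.1838])]
top tall_pier [(0.83, [269.0, 307.0], [0.4845, 0.1401])]
top riser_foot [(0.95, [459.0, 262.0], [0.566
[... 331 characters left out ...]
2]), (0.33, [315.0, 414.0], [0.7347, -0.275])]
scene footing [(0.68, [265.0, 307.0], [0.5301, -0.103])]
scene post_top [(0.75, [225.0, 364.0], [0.5707, -0.2673]), (0.39, [226.0, 377.0], [0.5834, -0.2855])]
scene socket_mouth [(0.71, [225.0, 375.0], [0.5654, -0.2704])]
scene short_pier [(0.76, [338.0, 184.0], [0.4965, 0.2367])]
scene mould [(0.91, [324.0, 203.0], [0.4927, 0.1805])]
scene board [(0.59, [249.0, 352.0], [0.55, -0.1882])]
scene tall_pier [(0.44, [225.0, 362.0], [0.5274, -0.2297])]
scene riser_foot [(0.58, [233.0, 392.0], [0.5713, -0.2695])]
scene solder_spool [(0.78, [369.0, 331.0], [0.7142, -0.0436])]
scene flux_bottle []
scene file_box [(0.58, [318.0, 413.0], [0.711, -0.2247])]
```

View pics/top.png

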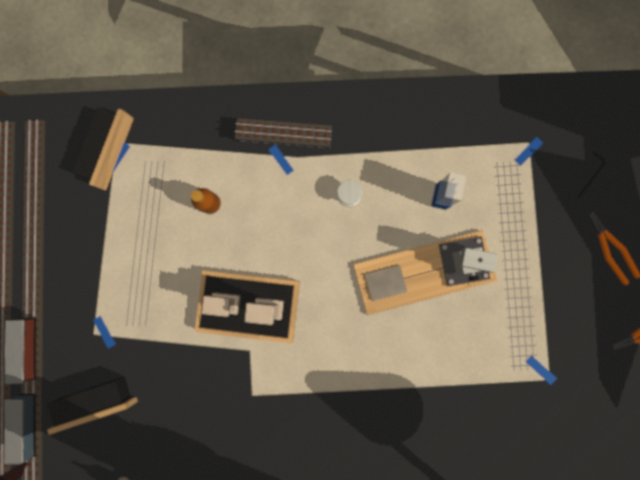

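View pics/scene.png

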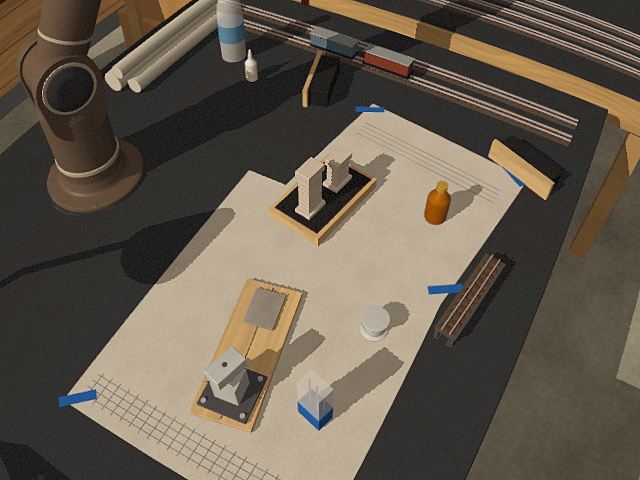

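The pictures show the tall pier in the right-hand cavity (top ~(264,312)), with the short one to its left. The board is yawed about +0.25 and the post head is at ~(480,260). Next I measure the yaws.

```bash
cat >> h.py <<'E'
def yaw_of(label,cam,z,longy=True):
    r=optics.silhouettes(label,cam)
    if not r: return None
    m=r[0]["region"].astype(np.uint8); c=max(cv2.findContours(m,0,1)[0],key=cv2.contourArea)[:,0]
    i=optics.camera_info(cam); w=np.array([onz(cam,p,z,i)[:2] for p in c.astype(float)],np.float32)
    rc=cv2.minAreaRect(w*1000); b=cv2.boxPoints(rc); e=[b[1]-b[0],b[2]-b[1]]; l=max(e,key=np.linalg.norm)
    a=np.arctan2(l[1],l[0])-np.pi/2; a=(a+np.pi/2)%np.pi-np.pi/2
    return r[0]["p"],np.round(rc[0]),np.round(rc[1]),round(float(a),3)
E
python3 - <<'E'
from h import *
for c in("top","scene"):
  snap(c)
  for l,z in(("mould",.028),("board",.012),("footing",.018),("riser_foot",.02),("tall_pier",.14),("riser_post",.118)):
    print(c,l,yaw_of(l,c,z))
E
```

```text
top mould (0.73, array([487., 182.]), array([206., 131.]), -0.137)
top board (0.56, array([ 547., -187.]), array([112., 281.]), 0.244)
top footing (0.75, array([ 548., -187.]), array([112., 279.]), 0.235)
top riser_foot (0.58, array([ 568., -268.]), array([90., 90.]), 0.141)
top tall_pier (0.97, array([486., 129.]), array([67., 45.]), -0.115)
top riser_post (0.58, array([ 568., -265.]), array([67., 35.]), -0.229)
scene mould (0.66, array([494., 175.]), array([218., 139.]), -0.135)
scene board (0.65, array([ 550., -190.]), array([114., 283.]), 0.234)
scene footing None
scene riser_foot (0.9, array([ 570., -270.]), array([92., 90.]), -1.4)
scene tall_pier (0.92, array([507.,  95.]), array([ 56., 149.]), 0.516)
scene riser_post (0.81, array([ 574., -272.]), array([65., 45.]), -0.221)
```

```bash
cat >> h.py <<'E'
def plan(target,yaw,n,grip=0,p=None,Rm=None,show=None):
    o=monitor.get_obs(); p=np.array(o["ee_pos"]) if p is None else p; Rm=R.from_quat(o["ee_rot"]) if Rm is None else Rm
    jy=np.array([np.cos(yaw),np.sin(yaw),0]); x=np.array([0,0,-1.]); Rt=R.from_matrix(np.c_[x,jy,np.cross(x,jy)])
    rv=(Rm.inv()*Rt).as_rotvec(); dp=(np.array(target)-p)/n
    print("dist mm",np.round((np.array(target)-p)*1000,1),"turn deg",np.round(np.degrees(rv),1))
    for k in range(n):
        Rk=Rm*R.from_rotvec(rv*k/n); t=Rk.inv().apply(dp)/.025
        print(np.round(np.r_[t,rv/n/(np.pi/2),grip],3).tolist())
E
python3 -c "
from h import *
plan([.486,.133,.222],-.135,22)"
```

```text
dist mm [ 218.8 -432.    -0.6] turn deg [72.4  0.  -0. ]
[0.001, -0.54, 0.695, 0.037, 0.0, -0.0, 0.0]
[0.001, -0.499, 0.725, 0.037, 0.0, -0.0, 0.0]
[0.001, -0.457, 0.753, 0.037, 0.0, -0.0, 0.0]
[0.001, -0.413, 0.778, 0.037, 0.0, -0.0, 0.0]
[0.001, -0.367, 0.8, 0.037, 0.0, -0.0, 0.0]
[0.001, -0.321, 0.82, 0.037, 0.0, -0.0, 0.0]
[0.001, -0.273, 0.837, 0.037, 0.0, -0.0, 0.0]
[0.001, -0.225, 0.851, 0.037, 0.0, -0.0, 0.0]
[0.001, -0.175, 0.863, 0.037, 0.0, -0.0, 0.0]
[0.001, -0.126, 0.871, 0.037, 0.0, -0.0, 0.0]
[0.001, -0.075, 0.877, 0.037, 0.0, -0.0, 0.0]
[0.001, -0.025, 0.88, 0.037, 0.0, -0.0, 0.0]
[0.001, 0.026, 0.88, 0.037, 0.0, -0.0, 0.0]
[0.001, 0.076, 0.877, 0.037, 0.0, -0.0, 0.0]
[0.001, 0.126, 0.871, 0.037, 0.0, -0.0, 0.0]
[0.001, 0.176, 0.863, 0.037, 0.0, -0.0, 0.0]
[0.001, 0.226, 0.851, 0.037, 0.0, -0.0, 0.0]
[0.001, 0.274, 0.837, 0.037, 0.0, -0.0, 0.0]
[0.001, 0.322, 0.82, 0.037, 0.0, -0.0, 0.0]
[0.001, 0.368, 0.8, 0.037, 0.0, -0.0, 0.0]
[0.001, 0.413, 0.777, 0.037, 0.0, -0.0, 0.0]
[0.001, 0.457, 0.752, 0.037, 0.0, -0.0, 0.0]
```

play_rows:
  deltas:
    - [0,-0.54,0.7,0.04,0,0,0]
    - [0,-0.5,0.73,0.04,0,0,0]
    - [0,-0.45,0.75,0.04,0,0,0]
    - [0,-0.41,0.78,0.04,0,0,0]
    - [0,-0.36,0.8,0.04,0,0,0]
  squeeze: 20

```text
time: 2.5
ee_pos: [0.3149, 0.4661, 0.2219]
ee_rot: [0.263, 0.657, -0.262, 0.656]
force: [0.1, -0.2, 0.3]
width: 0.0879
```

play_rows:
  deltas:
    - [0,-0.32,0.82,0.04,0,0,0]
    - [0,-0.27,0.84,0.04,0,0,0]
    - [0,-0.22,0.85,0.04,0,0,0]
    - [0,-0.17,0.86,0.04,0,0,0]
    - [0,-0.12,0.87,0.04,0,0,0]

```text
time: 3.0
ee_pos: [0.3632, 0.3579, 0.222]
ee_rot: [0.37, 0.603, -0.369, 0.602]
force: [0.3, 0.7, -0.1]
width: 0.0876
```

play_rows:
  deltas:
    - [0,-0.07,0.88,0.04,0,0,0]
    - [0,-0.02,0.88,0.04,0,0,0]
    - [0,0.03,0.88,0.04,0,0,0]
    - [0,0.08,0.88,0.04,0,0,0]
    - [0,0.13,0.87,0.04,0,0,0]

```text
time: 3.5
ee_pos: [0.4062, 0.2455, 0.2219]
ee_rot: [0.468, 0.532, -0.467, 0.53]
force: [-0.2, -0.6, 0.7]
width: 0.0877
```

```bash
python3 -c "
from h import *
st();plan([.486,.133,.222],-.135,10)"
```

```text
{'time': np.float64(3.5), 'ee_pos': array([0.4062, 0.2455, 0.2219]), 'ee_rot': array([ 0.4677,  0.5316, -0.4667,  0.53  ]), 'force': array([-0.2353, -0.5795,  0.6795]), 'width': np.float64(0.0877)}
dist mm [ 7.980e+01 -1.125e+02  1.000e-01] turn deg [15.  -0.1  0. ]
[-0.002, 0.26, 0.487, 0.017, -0.0, 0.0, 0.0]
[-0.002, 0.272, 0.48, 0.017, -0.0, 0.0, 0.0]
[-0.001, 0.285, 0.473, 0.017, -0.0, 0.0, 0.0]
[-0.001, 0.297, 0.465, 0.017, -0.0, 0.0, 0.0]
[-0.001, 0.309, 0.457, 0.017, -0.0, 0.0, 0.0]
[-0.001, 0.321, 0.449, 0.017, -0.0, 0.0, 0.0]
[-0.001, 0.333, 0.44, 0.017, -0.0, 0.0, 0.0]
[-0.001, 0.344, 0.431, 0.017, -0.0, 0.0, 0.0]
[-0.001, 0.355, 0.422, 0.017, -0.0, 0.0, 0.0]
[-0.0, 0.366, 0.413, 0.017, -0.0, 0.0, 0.0]
```

Time is cheap (3.5 s so far). I'll finish the approach, then look with the wrist camera.

play_rows:
  deltas:
    - [0,0.54,0.97,0.034,0,0,0]
    - [0,0.58,0.96,0.034,0,0,0]
    - [0,0.63,0.92,0.034,0,0,0]
    - [0,0.68,0.88,0.034,0,0,0]
    - [0,0.72,0.85,0.034,0,0,0]

```text
time: 4.0
ee_pos: [0.489, 0.1221, 0.222]
ee_rot: [0.54, 0.458, -0.539, 0.456]
force: [0.0, 0.5, -0.4]
width: 0.0878
```

play_rows:
  deltas:
    - [0,0,0,0,0,0,0]

```text
time: 4.1
ee_pos: [0.4908, 0.1175, 0.2221]
ee_rot: [0.542, 0.455, -0.541, 0.454]
force: [-0.0, -0.8, 0.3]
width: 0.0878
```

```bash
python3 - <<'E'
from h import *
st(); i=optics.camera_info("wrist"); snap("wrist","w1")
for l,z in(("tall_pier_top",.14),("tall_pier",.01),("mould",0)):
    print(l,[(round(q["p"],2),np.round(q["xy"]).tolist(),np.round(onz("wrist",q["xy"],z,i)[:2],4).tolist()) for q in optics.spot_point(l,"wrist")[:2]])
print(yaw_of("tall_pier","wrist",.14),yaw_of("mould","wrist",.028))
snap("top"); print([(q["p"],onz("top",q["xy"],.14)) for q in optics.spot_point("tall_pier_top","top")[:1]])
plan([.486,.133,.14-.008-.0187],-.135,5)
E
```

```text
{'time': np.float64(4.1), 'ee_pos': array([0.4908, 0.1175, 0.2221]), 'ee_rot': array([ 0.5423,  0.4551, -0.5408,  0.4543]), 'force': array([-0.0138, -0.7574,  0.304 ]), 'width': np.float64(0.0878)}
tall_pier_top [(0.55, [294.0, 216.0], [0.483, 0.1397])]
tall_pier [(0.82, [304.0, 187.0], [0.4852, 0.1378])]
mould [(0.94, [296.0, 136.0], [0.4866, 0.1832])]
(0.71, array([482., 152.]), array([60., 34.]), -0.11) (0.64, array([486., 192.]), array([203., 128.]), -0.123)
[(0.65, array([0.47580513, 0.13711908, 0.14      ]))]
dist mm [  -2.6   10.  -108.6] turn deg [-1.6 -0.2  0.1]
[0.87, -0.033, -0.072, -0.004, -0.0, 0.0, 0.0]
[0.869, -0.032, -0.073, -0.004, -0.0, 0.0, 0.0]
[0.869, -0.032, -0.074, -0.004, -0.0, 0.0, 0.0]
[0.869, -0.032, -0.075, -0.004, -0.0, 0.0, 0.0]
[0.869, -0.032, -0.075, -0.004, -0.0, 0.0, 0.0]
```

View pics/w1.png

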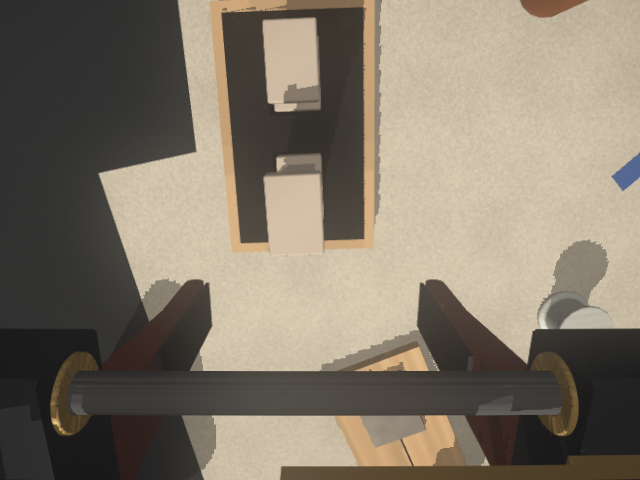

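The tall pier's top face fills about (265–323, 172–254). I'll place those corners and the mould frame in the world.

```bash
python3 - <<'E'
from h import *
c=[onz("wrist",p,.14)[:2] for p in((264,173),(323,172),(323,254),(267,255))]; print(np.round(c,4),np.mean(c,0))
d=(c[0]+c[1]-c[2]-c[3]);print(np.arctan2(d[1],d[0])-np.pi/2, np.linalg.norm(d)/2)
plan([*np.mean(c,0),.222],-.12,2)
E
```

```text
[[0.4675 0.1735]
 [0.5014 0.1685]
 [0.4937 0.1194]
 [0.4597 0.1242]] [0.48056253 0.14640793]
-0.15602793734892506 0.049830659088929564
dist mm [-8.1 23.4  0.1] turn deg [-2.4 -0.2  0.1]
[0.001, -0.235, -0.436, -0.014, -0.001, 0.0, 0.0]
[-0.0, -0.225, -0.441, -0.014, -0.001, 0.0, 0.0]
```

play_rows:
  deltas:
    - [0,-0.15,-0.33,-0.02,0,0,0]
    - [0,-0.15,-0.33,-0.02,0,0,0]
    - [0,0,0,0,0,0,0]
    - [0,0,0,0,0,0,0]

```text
time: 4.9
ee_pos: [0.4823, 0.144, 0.2221]
ee_rot: [0.523, 0.478, -0.521, 0.476]
force: [0.8, -0.1, -0.7]
width: 0.0879
```

```bash
python3 - <<'E'
from h import *
i=optics.camera_info("wrist"); st(); snap("wrist","w2")
for l,z in(("tall_pier_top",.14),("mould",0)):
    print(l,[(round(q["p"],2),np.round(q["xy"]).tolist(),np.round(onz("wrist",q["xy"],z,i)[:2],4).tolist()) for q in optics.spot_point(l,"wrist")[:2]])
print([np.round(proj("wrist",[x,y,.14],i)) for x,y in((.483,.140),(.483,.165))])
st(); plan([.483,.140,.222],-.15,1)
E
```

```text
{'time': np.float64(4.9), 'ee_pos': array([0.4823, 0.144 , 0.2221]), 'ee_rot': array([ 0.5229,  0.4784, -0.521 ,  0.4756]), 'force': array([ 0.8227, -0.0501, -0.6791]), 'width': np.float64(0.0879)}
tall_pier_top [(0.57, [314.0, 254.0], [0.4824, 0.1414])]
mould [(0.89, [320.0, 163.0], [0.4917, 0.1839])]
[array([316., 256.]), array([312., 216.])]
{'time': np.float64(5.05), 'ee_pos': array([0.4825, 0.1434, 0.2221]), 'ee_rot': array([ 0.5232,  0.478 , -0.5214,  0.4753]), 'force': array([ 0.6013,  0.5191, -0.0801]), 'width': np.float64(0.0877)}
dist mm [ 0.5 -3.4 -0.1] turn deg [ 3.4 -0.3  0.1]
[0.003, 0.031, 0.136, 0.037, -0.003, 0.001, 0.0]
```

View pics/w2.png

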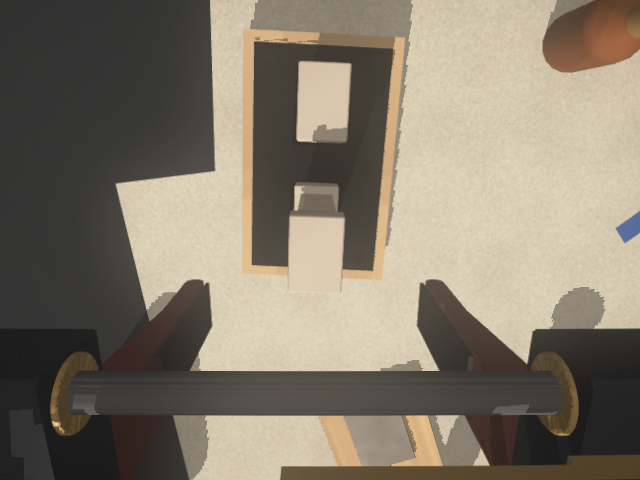

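play_rows:
  deltas:
    - [0.5,0.02,0.07,0.034,0,0,0]
    - [0.8,0,0,0,0,0,0]
    - [0.8,0,0,0,0,0,0]
    - [0.8,0,0,0,0,0,0]
    - [0.8,0,0,0,0,0,0]

```text
time: 5.55
ee_pos: [0.4861, 0.1413, 0.1298]
ee_rot: [0.54, 0.462, -0.533, 0.46]
force: [0.4, 1.0, 0.1]
width: 0.0877
```

play_rows:
  deltas:
    - [0.3,0,0,0,0,0,0]
    - [0,0,0,0,0,0,0]
    - [0,0,0,0,0,0,0]

```text
time: 5.85
ee_pos: [0.4852, 0.1401, 0.1205]
ee_rot: [0.539, 0.461, -0.535, 0.46]
force: [0.4, -0.4, -0.5]
width: 0.0878
```

```bash
python3 - <<'E'
from h import *
st(); plan([.483,.1415,.113],-.145,1)
E
```

```text
{'time': np.float64(5.85), 'ee_pos': array([0.4852, 0.1401, 0.1205]), 'ee_rot': array([ 0.5386,  0.4612, -0.5345,  0.4599]), 'force': array([ 0.3654, -0.409 , -0.5006]), 'width': np.float64(0.0878)}
dist mm [-2.2  1.4 -7.5] turn deg [-0.4 -0.3 -0.1]
[0.299, -0.098, -0.041, -0.005, -0.004, -0.001, 0.0]
```

play_rows:
  deltas:
    - [0.3,-0.1,-0.04,0,-0.003,0,0]
    - [0,0,0,0,0,0,0.3]
    - [0,0,0,0,0,0,0.6]
    - [0,0,0,0,0,0,1]
    - [0,0,0,0,0,0,1]
  squeeze: 25

```text
time: 6.35
ee_pos: [0.4843, 0.1423, 0.115]
ee_rot: [0.539, 0.46, -0.534, 0.461]
force: [-0.7, 0.5, 0.7]
width: 0.0592
```

play_rows:
  deltas:
    - [0,0,0,0,0,0,1]
    - [0,0,0,0,0,0,1]
    - [0,0,0,0,0,0,1]

```text
time: 6.65
ee_pos: [0.4845, 0.1424, 0.1153]
ee_rot: [0.539, 0.46, -0.534, 0.461]
force: [0.0, 0.4, 0.7]
width: 0.0355
```

```bash
python3 - <<'E'
from h import *
st(); plan([.483,.1415,.113],-.145,1)
E
```

```text
{'time': np.float64(6.65), 'ee_pos': array([0.4845, 0.1424, 0.1153]), 'ee_rot': array([ 0.5389,  0.4597, -0.5341,  0.4614]), 'force': array([0.0266, 0.3784, 0.7377]), 'width': np.float64(0.0355)}
dist mm [-1.5 -0.9 -2.3] turn deg [-0.4 -0.2 -0.4]
[0.093, -0.054, 0.044, -0.004, -0.002, -0.004, 0.0]
```

play_rows:
  deltas:
    - [0,0,0,0,0,0,1]
    - [0,0,0,0,0,0,1]
    - [0,0,0,0,0,0,1]
    - [-0.15,0,0,0,0,0,1]
    - [-0.3,0,0,0,0,0,1]

```text
time: 7.15
ee_pos: [0.4833, 0.1419, 0.1259]
ee_rot: [0.538, 0.46, -0.535, 0.461]
force: [-0.1, 0.0, -2.5]
width: 0.0342
```

play_rows:
  deltas:
    - [-0.4,0,0,0,0,0,1]
    - [-0.4,0,0,0,0,0,1]
    - [-0.4,0,0,0,0,0,1]
    - [-0.4,0,0,0,0,0,1]
    - [-0.4,0,0,0,0,0,1]

```text
time: 7.65
ee_pos: [0.4829, 0.1416, 0.1807]
ee_rot: [0.538, 0.46, -0.535, 0.461]
force: [-0.3, 0.3, -3.0]
width: 0.0338
```

```bash
python3 - <<'E'
from h import *
st(); 
for c in("top","scene"):
  snap(c); 
  for l,z in(("footing",.018),("board",0)): print(c,l,[(round(q["p"],2),np.round(q["xy"],1),np.round(onz(c,q["xy"],z),4)) for q in optics.spot_point(l,c)[:1]])
E
```

```text
{'time': np.float64(7.65), 'ee_pos': array([0.4829, 0.1416, 0.1807]), 'ee_rot': array([ 0.538 ,  0.4598, -0.5352,  0.461 ]), 'force': array([-0.3273,  0.3257, -3.0179]), 'width': np.float64(0.0338)}
top footing [(0.62, array([383.7, 283.3]), array([ 0.5274, -0.1017,  0.018 ]))]
top board [(0.84, array([422. , 270.5]), array([ 0.5516, -0.1853,  0.    ]))]
scene footing [(0.9, array([265.2, 308.1]), array([ 0.5316, -0.1053,  0.018 ]))]
scene board [(0.73, array([249.4, 351.7]), array([ 0.5491, -0.1869,  0.    ]))]
```

```bash
python3 - <<'E'
from h import *
out=[]
for c in("top","scene"):
  im=cv2.imread(f"pics/{c}.png"); info=optics.camera_info(c); s=6 if c=="top" else 5
  f=np.array([.531,-.104]); a=.24; ex=np.array([np.cos(a),np.sin(a)]); ey=np.array([-ex[1],ex[0]])
  pc=proj(c,[*f,.018],info); u,v=(pc-33).astype(int); cr=cv2.resize(im[v:v+66,u:u+66],None,fx=6,fy=6,interpolation=cv2.INTER_CUBIC)
  q=[(proj(c,[*(f+sx*.029*ex+sy*.038*ey),.018],info)-[u,v]+.5)*6 for sx,sy in((1,1),(1,-1),(-1,-1),(-1,1))]
  cv2.polylines(cr,[np.int32(q)],True,(0,0,255),1); out.append(cr)
cv2.imwrite("pics/slab.png",np.hstack(out))
E
```

```text
(no output)
```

View pics/slab.png

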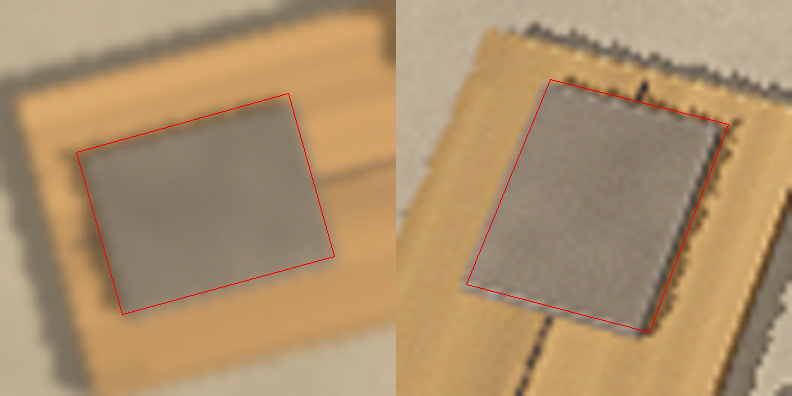

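The outline matches the slab in both views to ~1 mm. Now I carry the pier over.

```bash
python3 - <<'E'
from h import *
st(); plan([.530,-.104,.181],.24,13,1)
E
```

```text
{'time': np.float64(7.95), 'ee_pos': array([0.4825, 0.1415, 0.1791]), 'ee_rot': array([ 0.5376,  0.46  , -0.5357,  0.461 ]), 'force': array([-0.4927,  0.5704, -1.8703]), 'width': np.float64(0.034)}
dist mm [  47.5 -245.5    1.9] turn deg [-22.5  -0.   -0.2]
[-0.006, 0.259, 0.724, -0.019, -0.0, -0.0, 1.0]
[-0.006, 0.237, 0.732, -0.019, -0.0, -0.0, 1.0]
[-0.006, 0.215, 0.739, -0.019, -0.0, -0.0, 1.0]
[-0.006, 0.193, 0.745, -0.019, -0.0, -0.0, 1.0]
[-0.006, 0.17, 0.75, -0.019, -0.0, -0.0, 1.0]
[-0.006, 0.147, 0.755, -0.019, -0.0, -0.0, 1.0]
[-0.006, 0.124, 0.759, -0.019, -0.0, -0.0, 1.0]
[-0.006, 0.102, 0.763, -0.019, -0.0, -0.0, 1.0]
[-0.006, 0.078, 0.765, -0.019, -0.0, -0.0, 1.0]
[-0.006, 0.055, 0.767, -0.019, -0.0, -0.0, 1.0]
[-0.006, 0.032, 0.769, -0.019, -0.0, -0.0, 1.0]
[-0.006, 0.009, 0.769, -0.019, -0.0, -0.0, 1.0]
[-0.006, -0.014, 0.769, -0.019, -0.0, -0.0, 1.0]
```

play_rows:
  deltas:
    - [-0.05,0.2,0.4,-0.02,0,0,1]
    - [0,0.24,0.7,-0.02,0,0,1]
    - [0,0.22,0.74,-0.02,0,0,1]
    - [0,0.19,0.75,-0.02,0,0,1]
    - [0,0.17,0.75,-0.02,0,0,1]

```text
time: 8.45
ee_pos: [0.4994, 0.0564, 0.177]
ee_rot: [0.495, 0.505, -0.497, 0.504]
force: [0.2, 0.9, -2.8]
width: 0.0335
```

play_rows:
  deltas:
    - [0,0.15,0.75,-0.02,0,0,1]
    - [0,0.12,0.75,-0.02,0,0,1]
    - [0,0.1,0.75,-0.02,0,0,1]
    - [0,0.08,0.75,-0.02,0,0,1]
    - [0,0.05,0.6,-0.02,0,0,1]

```text
time: 8.95
ee_pos: [0.5176, -0.0369, 0.1736]
ee_rot: [0.45, 0.545, -0.456, 0.541]
force: [0.1, -0.8, -2.4]
width: 0.0341
```

play_rows:
  deltas:
    - [0,0.02,0.3,-0.02,0,0,1]
    - [0,0,0,0,0,0,1]
    - [0,0,0,0,0,0,1]

```text
time: 9.25
ee_pos: [0.5186, -0.0472, 0.1718]
ee_rot: [0.441, 0.552, -0.449, 0.547]
force: [0.4, 0.3, -3.1]
width: 0.0339
```

```bash
python3 - <<'E'
from h import *
st(); plan([.530,-.104,.181],.24,2,1)
E
```

```text
{'time': np.float64(9.25), 'ee_pos': array([ 0.5186, -0.0472,  0.1718]), 'ee_rot': array([ 0.4413,  0.5518, -0.4493,  0.5467]), 'force': array([ 0.4342,  0.2656, -3.1461]), 'width': np.float64(0.0339)}
dist mm [ 11.4 -56.8   9.2] turn deg [-1.8  0.1  0.8]
[-0.183, -0.013, 1.159, -0.01, 0.0, 0.004, 1.0]
[-0.184, -0.031, 1.158, -0.01, 0.0, 0.004, 1.0]
```

play_rows:
  deltas:
    - [-0.02,-0.01,0.6,-0.01,0,0.004,1]
    - [-0.02,-0.02,0.75,-0.01,0,0.004,1]
    - [0,-0.02,0.75,0,0,0,1]
    - [0,0,0.1,0,0,0,1]
    - [0,0,0,0,0,0,1]

```text
time: 9.75
ee_pos: [0.5291, -0.0973, 0.1711]
ee_rot: [0.435, 0.558, -0.436, 0.556]
force: [1.0, 0.5, -2.3]
width: 0.0337
```

```bash
python3 - <<'E'
from h import *
st(); plan([.530,-.104,.14],.24,2,1); i=optics.camera_info("wrist"); snap("wrist","w3"); snap("scene","s3");
E
```

```text
{'time': np.float64(9.75), 'ee_pos': array([ 0.5291, -0.0973,  0.1711]), 'ee_rot': array([ 0.4351,  0.558 , -0.4362,  0.5559]), 'force': array([ 1.0388,  0.4894, -2.3424]), 'width': np.float64(0.0337)}
dist mm [  0.9  -6.7 -31.1] turn deg [ 0.2 -0.1  0.2]
[0.622, -0.014, 0.135, 0.001, -0.0, 0.001, 1.0]
[0.623, -0.014, 0.135, 0.001, -0.0, 0.001, 1.0]
```

View pics/s3.png

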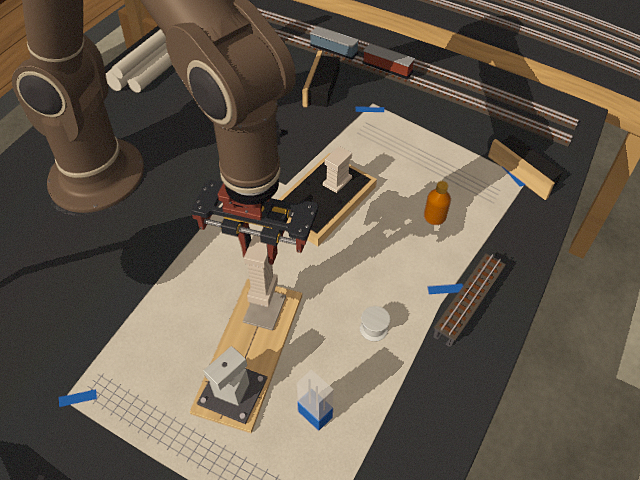

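The pier hangs upright over the slab at (262,290). I'm lowering it now.

play_rows:
  deltas:
    - [0.4,0,0.13,0,0,0,1]
    - [0.4,0,0.1,0,0,0,1]
    - [0.4,0,0,0,0,0,1]
    - [0.25,0,0,0,0,0,1]
    - [0,0,0,0,0,0,1]

```text
time: 10.35
ee_pos: [0.5298, -0.0995, 0.1307]
ee_rot: [0.434, 0.56, -0.435, 0.556]
force: [0.2, -0.5, -2.8]
width: 0.0339
```

```bash
python3 - <<'E'
from h import *
st(); plan([.530,-.104,.1233],.24,1,1); i=optics.camera_info("wrist"); im=snap("wrist","w3"); s=snap("scene")
z=st()["ee_pos"][2]-.1053
print("under",z,[(round(q["p"],2),np.round(q["xy"]),np.round(onz("scene",q["xy"],z),4)) for q in optics.spot_point("tall_pier","scene")[:2]])
cr=cv2.resize(s[180:380,170:330,::-1],None,fx=3,fy=3,interpolation=cv2.INTER_CUBIC); cv2.imwrite("pics/c3.png",cr)
E
```

```text
{'time': np.float64(10.35), 'ee_pos': array([ 0.5298, -0.0995,  0.1307]), 'ee_rot': array([ 0.4337,  0.5598, -0.4349,  0.5562]), 'force': array([ 0.1733, -0.483 , -2.829 ]), 'width': np.float64(0.0339)}
dist mm [ 0.2 -4.5 -7.4] turn deg [ 0.5 -0.2  0.3]
[0.296, -0.035, 0.178, 0.005, -0.002, 0.003, 1.0]
{'time': np.float64(10.45), 'ee_pos': array([ 0.5303, -0.0997,  0.1317]), 'ee_rot': array([ 0.434 ,  0.5594, -0.4347,  0.5565]), 'force': array([-0.3684, -0.5066, -2.471 ]), 'width': np.float64(0.0337)}
under 0.026386836731023017 [(0.86, array([262., 304.]), array([ 0.5262, -0.1048,  0.0264]))]
```

View pics/c3.png

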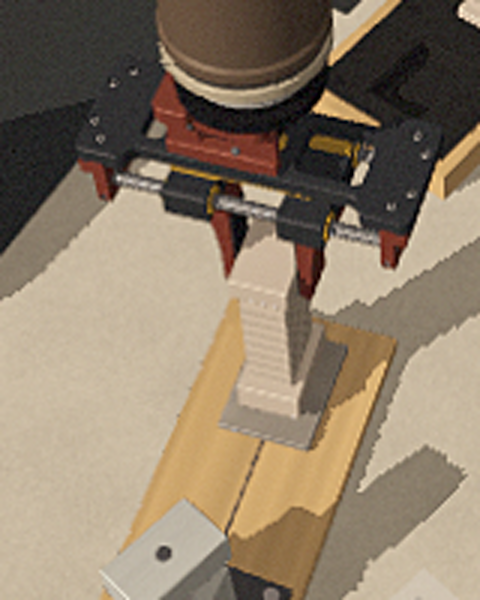

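```bash
python3 - <<'E'
from h import *
f=np.array([.530,-.104]); a=.24; ex=np.array([np.cos(a),np.sin(a)]); ey=np.array([-ex[1],ex[0]])
for z in (.0264,):
  for n,p in(("L",(236,396)),("R",(299,418))):
    w=onz("scene",(170+p[0]/3,180+p[1]/3),z)[:2]; print(n,w,"rel",(w-f)@ex*1000,(w-f)@ey*1000)
for n,p in(("sL",(220,424)),("sR",(310,450)),("sR2",(347,345))):
    w=onz("scene",(170+p[0]/3,180+p[1]/3),.018)[:2]; print(n,(w-f)@ex*1000,(w-f)@ey*1000)
E
```

```text
L [ 0.51353369 -0.13114503] rel -22.44680174359136 -22.452911336644227
R [ 0.55430731 -0.12481455] rel 18.662940370929785 -25.995878970862712
sL -27.47973677447768 -39.071709479293766
sR 29.861169145103393 -40.40495640497453
sR2 28.38963983272721 35.59244439395013
```

play_rows:
  deltas:
    - [0,0.06,0.2,0,0,0,1]
    - [0.12,0,0.03,0,0,0,1]
    - [0.1,0,0,0,0,0,1]
    - [0,0,0,0,0,0,1]

```text
time: 10.9
ee_pos: [0.5347, -0.1058, 0.1274]
ee_rot: [0.435, 0.558, -0.434, 0.557]
force: [0.5, 0.2, -2.7]
width: 0.0341
```

```bash
python3 - <<'E'
from h import *
st(); plan([.531,-.1055,.1233],.24,1,1)
E
```

```text
{'time': np.float64(10.9), 'ee_pos': array([ 0.5347, -0.1058,  0.1274]), 'ee_rot': array([ 0.4348,  0.5583, -0.4341,  0.5574]), 'force': array([ 0.5284,  0.1592, -2.7329]), 'width': np.float64(0.0341)}
dist mm [-3.7  0.3 -4.1] turn deg [ 0.4 -0.1 -0. ]
[0.164, -0.141, -0.048, 0.005, -0.001, -0.0, 1.0]
```

play_rows:
  deltas:
    - [0.06,-0.04,-0.06,0,0,0,1]
    - [0.06,0,0,0,0,0,1]
    - [0.06,0,0,0,0,0,1]
    - [0.03,0,0,0,0,0,1]

```text
time: 11.3
ee_pos: [0.5336, -0.1046, 0.1233]
ee_rot: [0.435, 0.558, -0.434, 0.558]
force: [-3.3, 1.0, 10.6]
width: 0.034
```

play_rows:
  deltas:
    - [-0.02,0,0,0,0,0,1]
    - [0,0,0,0,0,0,1]

```text
time: 11.5
ee_pos: [0.5337, -0.1045, 0.1242]
ee_rot: [0.435, 0.558, -0.434, 0.558]
force: [-0.8, -0.5, -2.6]
width: 0.0341
```

```bash
python3 - <<'E'
from h import *
st(); s=snap("scene"); i=optics.camera_info("wrist"); snap("wrist","w4")
f=np.array([.530,-.104]); a=.24; ex=np.array([np.cos(a),np.sin(a)]); ey=np.array([-ex[1],ex[0]])
for l,z in(("tall_pier",.018),("footing",.018)):
  for q in optics.spot_point(l,"scene")[:1]: w=onz("scene",q["xy"],z)[:2]; print(l,q["p"],w,(w-f)@ex,(w-f)@ey)
cr=cv2.resize(s[240:350,210:320,::-1],None,fx=5,fy=5,interpolation=cv2.INTER_CUBIC); cv2.imwrite("pics/c4.png",cr)
E
```

```text
{'time': np.float64(11.5), 'ee_pos': array([ 0.5337, -0.1045,  0.1242]), 'ee_rot': array([ 0.4354,  0.558 , -0.4335,  0.5578]), 'force': array([-0.755 , -0.455 , -2.6092]), 'width': np.float64(0.0341)}
tall_pier 0.65 [ 0.52765919 -0.10790502] -0.0032019529772342003 -0.0032366759951617066
footing 0.94 [ 0.52589761 -0.10181424] -0.0034652421341634853 0.003098257762562731
```

View pics/c4.png

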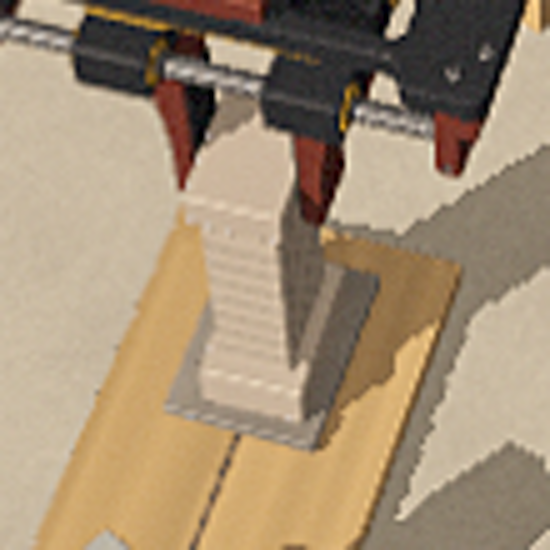

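```bash
python3 - <<'E'
from h import *
f=np.array([.530,-.104]); a=.24; ex=np.array([np.cos(a),np.sin(a)]); ey=np.array([-ex[1],ex[0]])
for n,p in(("pL",(201,399)),("pR",(304,423)),("sL",(165,406)),("sR",(314,444)),("sR2",(380,276)),("sL ",(208,305))):
    w=onz("scene",(210+p[0]/5-.4,240+p[1]/5-.4),.018)[:2]; print(n,np.round([(w-f)@ex*1000,(w-f)@ey*1000],1))
E
```

```text
pL [-17.7 -32. ]
pR [ 21.1 -30.7]
sL [-29.1 -38.4]
sR [ 27.2 -37.8]
sR2 [28.1 36. ]
sL  [-28.6   6.1]
```

play_rows:
  deltas:
    - [0.03,-0.03,-0.03,0,0,0,1]
    - [0.03,0,0,0,0,0,1]
    - [0,0,0,0,0,0,0.9]
    - [0,0,0,0,0,0,0.5]
    - [0,0,0,0,0,0,0.4]

```text
time: 12.2
ee_pos: [0.5335, -0.1043, 0.1237]
ee_rot: [0.436, 0.557, -0.433, 0.558]
force: [0.3, 0.6, 0.2]
width: 0.0462
```

play_rows:
  deltas:
    - [0,0,0,0,0,0,0.3]
    - [0,0,0,0,0,0,0.2]
    - [0,0,0,0,0,0,0.1]
    - [0,0,0,0,0,0,0.1]
    - [0,0,0,0,0,0,0.1]

```text
time: 12.7
ee_pos: [0.5339, -0.1043, 0.1237]
ee_rot: [0.436, 0.557, -0.433, 0.558]
force: [-0.5, 0.1, 0.3]
width: 0.079
```

play_rows:
  deltas:
    - [-0.5,0,0,0,0,0,0]
    - [-0.8,0,0,0,0,0,0]
    - [-0.8,0,0,0,0,0,0]
    - [-0.8,0,0,0,0,0,0]
    - [-0.8,0,0,0,0,0,0]

```text
time: 13.2
ee_pos: [0.5318, -0.1047, 0.22]
ee_rot: [0.435, 0.558, -0.435, 0.557]
force: [0.1, -0.1, -0.2]
width: 0.0875
```

```bash
python3 - <<'E'
from h import *
st(); i=optics.camera_info("wrist"); im=snap("wrist","w5")
for l,z in(("tall_pier_top",.148),("post_top",.118)):
  print(l,[(round(q["p"],2),np.round(q["xy"]).tolist(),np.round(onz("wrist",q["xy"],z,i)[:2],4).tolist()) for q in optics.spot_point(l,"wrist")[:2]])
for c in("top","scene"):
  snap(c)
  for l,z in(("post_top",.118),("tall_pier_top",.148),("socket_mouth",.076)):
    print(c,l,[(round(q["p"],2),np.round(onz(c,q["xy"],z)[:2],4).tolist()) for q in optics.spot_point(l,c)[:1]])
  print(c,yaw_of("post_top",c,.118))
plan([.569,-.268,.20],-.22,9)
E
```

```text
{'time': np.float64(13.2), 'ee_pos': array([ 0.5318, -0.1047,  0.22  ]), 'ee_rot': array([ 0.4349,  0.5583, -0.4346,  0.557 ]), 'force': array([ 0.1364, -0.0905, -0.198 ]), 'width': np.float64(0.0875)}
tall_pier_top [(0.81, [313.0, 259.0], [0.5323, -0.1077])]
post_top [(0.67, [311.0, 451.0], [0.5712, -0.2678])]
top post_top [(0.22, [0.7009, -0.0372])]
top tall_pier_top [(0.8, [0.534, -0.108])]
top socket_mouth [(0.23, [0.5305, -0.1159])]
top (0.3, array([696., 240.]), array([56., 48.]), -0.033)
scene post_top [(0.69, [0.5708, -0.2641])]
scene tall_pier_top [(0.69, [0.53, -0.1041])]
scene socket_mouth [(0.75, [0.5628, -0.2691])]
scene (0.85, array([ 574., -272.]), array([63., 44.]), -0.23)
dist mm [  37.3 -163.5  -17.8] turn deg [26.7 -0.1  0.1]
[0.078, -0.017, 0.745, 0.033, -0.0, 0.0, 0.0]
[0.078, 0.022, 0.745, 0.033, -0.0, 0.0, 0.0]
[0.078, 0.06, 0.743, 0.033, -0.0, 0.0, 0.0]
[0.078, 0.099, 0.739, 0.033, -0.0, 0.0, 0.0]
[0.078, 0.137, 0.733, 0.033, -0.0, 0.0, 0.0]
[0.079, 0.175, 0.724, 0.033, -0.0, 0.0, 0.0]
[0.079, 0.212, 0.714, 0.033, -0.0, 0.0, 0.0]
[0.079, 0.249, 0.702, 0.033, -0.0, 0.0, 0.0]
[0.079, 0.285, 0.689, 0.033, -0.0, 0.0, 0.0]
```

play_rows:
  deltas:
    - [0,0,0.75,0.035,0,0,0]
    - [0,0.02,0.9,0.035,0,0,0]
    - [0,0.06,0.9,0.035,0,0,0]
    - [0,0.1,0.9,0.035,0,0,0]
    - [0,0.14,0.9,0.035,0,0,0]

```text
time: 14.35
ee_pos: [0.555, -0.219, 0.2175]
ee_rot: [-0.511, -0.489, 0.512, -0.488]
force: [-0.4, 0.2, -0.1]
width: 0.0878
```

play_rows:
  deltas:
    - [0,0.18,0.9,0.035,0,0,0]
    - [0,0.22,0.85,0.035,0,0,0]
    - [0,0.25,0.8,0.035,0,0,0]
    - [0,0,0,0,0,0,0]
    - [0,0,0,0,0,0,0]

```text
time: 14.85
ee_pos: [0.5619, -0.302, 0.2169]
ee_rot: [-0.554, -0.435, 0.56, -0.437]
force: [-0.4, 1.2, -0.2]
width: 0.0879
```

```bash
python3 - <<'E'
from h import *
st(); i=optics.camera_info("wrist"); im=snap("wrist","w6"); np.save("w6.npy",i)
for l,z in(("post_top",.118),("socket_mouth",.076),("riser_foot",.012)):
  print(l,[(round(q["p"],2),np.round(q["xy"]).tolist(),np.round(onz("wrist",q["xy"],z,i)[:2],4).tolist()) for q in optics.spot_point(l,"wrist")[:2]])
print(yaw_of("riser_post","wrist",.118),yaw_of("riser_foot","wrist",.02)); st()
E
```

```text
{'time': np.float64(14.85), 'ee_pos': array([ 0.5619, -0.302 ,  0.2169]), 'ee_rot': array([-0.5545, -0.4345,  0.5595, -0.4367]), 'force': array([-0.3754,  1.1893, -0.2089]), 'width': np.float64(0.0879)}
post_top [(0.9, [314.0, 185.0], [0.5703, -0.2671]), (0.28, [315.0, 178.0], [0.5719, -0.2631])]
socket_mouth [(0.46, [315.0, 185.0], [0.5695, -0.2734]), (0.19, [311.0, 175.0], [0.5685, -0.2654])]
riser_foot []
(0.8, array([ 571., -264.]), array([60., 34.]), -0.237) (0.64, array([ 570., -265.]), array([93., 89.]), -1.417)
{'time': np.float64(15.15), 'ee_pos': array([ 0.5628, -0.2995,  0.2174]), 'ee_rot': array([-0.5541, -0.4357,  0.5581, -0.4378]), 'force': array([-0.0048, -0.274 , -0.0416]), 'width': np.float64(0.0875)}
```

View pics/w6.png

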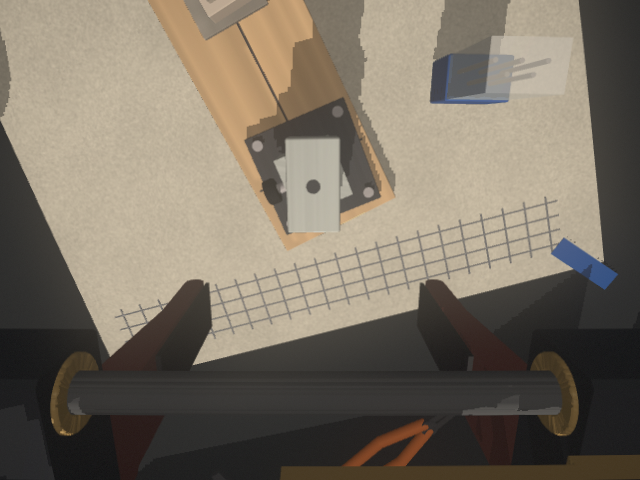

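The head (centre (313,186)) is square to the tool and at (0.570,-0.267). I'll go above it and descend.

```bash
python3 -c "
from h import *
plan([.5705,-.267,.217],-.237,2)"
```

```text
dist mm [ 7.7 32.5 -0.4] turn deg [-0.1  0.4  0.1]
[0.004, -0.004, -0.668, -0.001, 0.002, 0.0, 0.0]
[0.006, -0.003, -0.668, -0.001, 0.002, 0.0, 0.0]
```

play_rows:
  deltas:
    - [0,0,-0.6,0,0.003,0,0]
    - [0,0,-0.6,0,0,0,0]
    - [0.3,0,0,0,0,0,0]
    - [0.6,0,0,0,0,0,0]
    - [0,0,0,0,0,0,0]

```text
time: 15.65
ee_pos: [0.5717, -0.2637, 0.1932]
ee_rot: [0.555, 0.439, -0.555, 0.438]
force: [0.0, 0.8, -0.9]
width: 0.0878
```

```bash
python3 - <<'E'
from h import *
st(); i=optics.camera_info("wrist"); snap("wrist","w7"); 
for l,z in(("post_top",.118),):
  print(l,[(round(q["p"],2),np.round(q["xy"]).tolist(),np.round(onz("wrist",q["xy"],z,i)[:2],4).tolist()) for q in optics.spot_point(l,"wrist")[:2]])
print(yaw_of("riser_post","wrist",.118))
plan([.5705,-.267,.0863],-.237,4)
E
```

```text
{'time': np.float64(15.65), 'ee_pos': array([ 0.5717, -0.2637,  0.1932]), 'ee_rot': array([ 0.555 ,  0.4387, -0.5547,  0.438 ]), 'force': array([ 0.0364,  0.7869, -0.9354]), 'width': np.float64(0.0878)}
post_top []
(0.26, array([ 537., -136.]), array([36., 66.]), 1.331)
dist mm [  -1.8   -1.5 -109.3] turn deg [ 0.1 -0.  -0.1]
[1.093, -0.017, 0.019, 0.0, -0.0, -0.0, 0.0]
[1.093, -0.016, 0.019, 0.0, -0.0, -0.0, 0.0]
[1.093, -0.015, 0.019, 0.0, -0.0, -0.0, 0.0]
[1.093, -0.015, 0.019, 0.0, -0.0, -0.0, 0.0]
```

play_rows:
  deltas:
    - [0.6,-0.05,0.05,0,0,0,0]
    - [0.8,-0.02,0.02,0,0,0,0]
    - [0.8,0,0,0,0,0,0]
    - [0.8,0,0,0,0,0,0]
    - [0.7,0,0,0,0,0,0]

```text
time: 16.3
ee_pos: [0.5708, -0.2708, 0.1004]
ee_rot: [0.557, 0.434, -0.555, 0.44]
force: [-0.1, -0.0, 0.2]
width: 0.0879
```

play_rows:
  deltas:
    - [0,0,0,0,0,0,0]
    - [0,0,0,0,0,0,0]

```text
time: 16.5
ee_pos: [0.5685, -0.2711, 0.097]
ee_rot: [0.557, 0.435, -0.556, 0.438]
force: [0.1, -0.1, 0.7]
width: 0.0878
```

```bash
python3 - <<'E'
from h import *
st(); plan([.5705,-.267,.0863],-.237,1)
E
```

```text
{'time': np.float64(16.5), 'ee_pos': array([ 0.5685, -0.2711,  0.097 ]), 'ee_rot': array([ 0.5566,  0.4349, -0.5562,  0.4379]), 'force': array([ 0.1239, -0.1196,  0.6758]), 'width': np.float64(0.0878)}
dist mm [  2.    4.1 -10.7] turn deg [-0.2  0.1 -0.2]
[0.429, 0.038, -0.18, -0.002, 0.001, -0.002, 0.0]
```

play_rows:
  deltas:
    - [0.3,0.04,-0.15,0,0,-0.002,0]
    - [0.12,0,0,0,0,0,0.2]
    - [0,0,0,0,0,0,0.35]
    - [0,0,0,0,0,0,0.45]
  squeeze: 10

```text
time: 16.9
ee_pos: [0.5716, -0.2683, 0.0878]
ee_rot: [0.557, 0.435, -0.556, 0.438]
force: [0.6, -0.2, -0.2]
width: 0.0672
```

```bash
python3 - <<'E'
from h import *
st(); plan([.5705,-.267,.0863],-.237,1)
E
```

```text
{'time': np.float64(16.9), 'ee_pos': array([ 0.5716, -0.2683,  0.0878]), 'ee_rot': array([ 0.5566,  0.4347, -0.5564,  0.4378]), 'force': array([ 0.5984, -0.1692, -0.249 ]), 'width': np.float64(0.0672)}
dist mm [-1.1  1.3 -1.5] turn deg [-0.2  0.1 -0.2]
[0.058, -0.055, -0.039, -0.003, 0.002, -0.002, 0.0]
```

Good. Closing gently.

play_rows:
  deltas:
    - [0.04,-0.04,-0.02,0,0,0,0.5]
    - [0,0,0,0,0,0,0.6]
    - [0,0,0,0,0,0,0.7]
    - [0,0,0,0,0,0,0.8]
    - [0,0,0,0,0,0,1]
  squeeze: 8

```text
time: 17.4
ee_pos: [0.5705, -0.2674, 0.0878]
ee_rot: [0.557, 0.435, -0.556, 0.438]
force: [-1.7, -0.1, 2.2]
width: 0.034
```

play_rows:
  deltas:
    - [0,0,0,0,0,0,1]
    - [0,0,0,0,0,0,1]
    - [0,0,0,0,0,0,1]

```text
time: 17.7
ee_pos: [0.5705, -0.2674, 0.0877]
ee_rot: [0.557, 0.435, -0.556, 0.438]
force: [-0.8, -0.0, 0.7]
width: 0.0342
```

```bash
python3 - <<'E'
from h import *
o=st(); print(o["moment"]); plan([.5705,-.267,.0863],-.237,1)
E
```

```text
{'time': np.float64(17.7), 'ee_pos': array([ 0.5705, -0.2674,  0.0877]), 'ee_rot': array([ 0.5568,  0.4347, -0.5561,  0.4378]), 'force': array([-0.8259, -0.0237,  0.7255]), 'width': np.float64(0.0342)}
[0.05675469 0.29571906 0.00332882]
dist mm [ 0.   0.4 -1.4] turn deg [-0.2  0.1 -0.2]
[0.057, -0.002, -0.016, -0.003, 0.001, -0.003, 0.0]
```

play_rows:
  deltas:
    - [0,0,0,0,0,0,1]
    - [0,0,0,0,0,0,1]
    - [-0.1,0,0,0,0,0,1]
    - [-0.15,0,0,0,0,0,1]
    - [-0.15,0,0,0,0,0,1]
  squeeze: 25

```text
time: 18.2
ee_pos: [0.5698, -0.267, 0.0969]
ee_rot: [-0.556, -0.435, 0.557, -0.437]
force: [0.3, -0.7, -2.2]
width: 0.0341
```

```bash
python3 - <<'E'
from h import *
o=st(); print(o["moment"]); plan([.5705,-.2674,.1177],-.237,5,1)
E
```

```text
{'time': np.float64(18.2), 'ee_pos': array([ 0.5698, -0.267 ,  0.0969]), 'ee_rot': array([-0.5563, -0.4353,  0.5566, -0.4373]), 'force': array([ 0.3465, -0.6674, -2.2012]), 'width': np.float64(0.0341)}
[-0.06141302  0.10726133 -0.00045021]
dist mm [ 0.7 -0.4 20.8] turn deg [-0.2  0.1 -0.1]
[-0.166, 0.006, 0.003, -0.0, 0.0, -0.0, 1.0]
[-0.166, 0.006, 0.003, -0.0, 0.0, -0.0, 1.0]
[-0.166, 0.006, 0.002, -0.0, 0.0, -0.0, 1.0]
[-0.166, 0.006, 0.002, -0.0, 0.0, -0.0, 1.0]
[-0.166, 0.006, 0.002, -0.0, 0.0, -0.0, 1.0]
```

Lifting ~2.5 N (post weight only), so the post isn't binding. Continuing.

play_rows:
  deltas:
    - [-0.15,0.01,0,0,0,0,1]
    - [-0.15,0.01,0,0,0,0,1]
    - [-0.15,0,0,0,0,0,1]
    - [-0.1,0,0,0,0,0,1]
    - [0,0,0,0,0,0,1]

```text
time: 18.7
ee_pos: [0.5705, -0.2671, 0.1125]
ee_rot: [-0.556, -0.435, 0.556, -0.438]
force: [1.1, 0.4, -2.7]
width: 0.0342
```

```bash
python3 - <<'E'
from h import *
o=st(); print(o["moment"]); plan([.5705,-.2674,.1177],-.237,1,1)
E
```

```text
{'time': np.float64(18.7), 'ee_pos': array([ 0.5705, -0.2671,  0.1125]), 'ee_rot': array([-0.5564, -0.4351,  0.5565, -0.4375]), 'force': array([ 1.1103,  0.3603, -2.7257]), 'width': np.float64(0.0342)}
[0.00161077 0.16550335 0.06368059]
dist mm [-0.  -0.3  5.2] turn deg [-0.2  0.1 -0.2]
[-0.206, 0.002, 0.011, -0.002, 0.001, -0.002, 1.0]
```

play_rows:
  deltas:
    - [-0.12,0,0,0,0,0,1]
    - [-0.08,0,0,0,0,0,1]
    - [0,0,0,0,0,0,1]
    - [0,0,0,0,0,0,1]

```text
time: 19.1
ee_pos: [0.5705, -0.2671, 0.1179]
ee_rot: [-0.556, -0.435, 0.556, -0.438]
force: [-0.9, -0.2, -3.6]
width: 0.034
```

```bash
python3 - <<'E'
from h import *
o=st(); plan([.5705,-.2674,.1177],-.237,1,1)
s=snap("scene","s8")
cv2.imwrite("pics/c8.png",cv2.resize(s[190:440,160:360,::-1],None,fx=2.4,fy=2.4,interpolation=cv2.INTER_CUBIC))
for l,z in(("post_top",.148),("tall_pier_top",.148),("socket_mouth",.076),("riser_foot",.012)):
    print(l,[(round(q["p"],2),np.round(q["xy"]).tolist(),np.round(onz("scene",q["xy"],z)[:2],4).tolist()) for q in optics.spot_point(l,"scene")[:1]])
E
```

```text
{'time': np.float64(19.1), 'ee_pos': array([ 0.5705, -0.2671,  0.1179]), 'ee_rot': array([-0.5564, -0.4351,  0.5564, -0.4375]), 'force': array([-0.8982, -0.2075, -3.6452]), 'width': np.float64(0.034)}
dist mm [ 0.  -0.3 -0.2] turn deg [-0.2  0.1 -0.2]
[0.008, 0.004, 0.013, -0.002, 0.001, -0.002, 1.0]
post_top [(0.72, [222.0, 355.0], [0.5697, -0.2674])]
tall_pier_top []
socket_mouth [(0.69, [226.0, 376.0], [0.5681, -0.27])]
riser_foot [(0.87, [233.0, 390.0], [0.5688, -0.2658])]
```

View pics/c8.png

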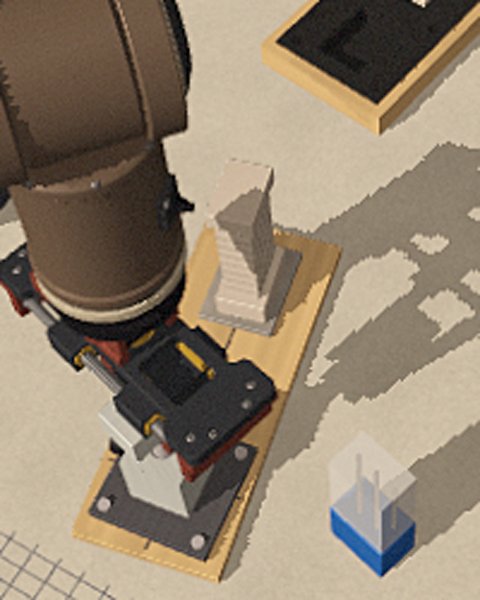

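play_rows:
  deltas:
    - [0,0,0,0,0,0,1]
    - [0,0,0,0,0,0,1]
    - [0,0,0,0,0,0,1]
    - [0,0,0,0,0,0,1]

```text
time: 19.75
ee_pos: [0.5704, -0.267, 0.1176]
ee_rot: [-0.556, -0.435, 0.557, -0.437]
force: [-0.8, 0.1, -3.6]
width: 0.0339
```

```bash
python3 - <<'E'
from h import *
o=st()
if abs(o["ee_pos"][2]-.1177)<.0015 and o["width"]>.032: print(arm.finish_job())
E
```

```text
{'time': np.float64(19.75), 'ee_pos': array([ 0.5704, -0.267 ,  0.1176]), 'ee_rot': array([-0.5564, -0.4352,  0.5565, -0.4374]), 'force': array([-0.766 ,  0.0593, -3.6431]), 'width': np.float64(0.0339)}
the job is handed in; nothing more can be done
None
```

I set the tall pier on the footing slab and let go of it. I then drew the riser post up about 30 mm and handed the job in at 19.75 s, still holding the post for you to tighten.

- **Pier:** just before release it measured about 2–3 mm off the slab's centre in each direction, and after release the camera estimates put it within about 4 mm. It stands upright.
- **Post:** the arm rose 29.9 mm against the 30 mm needed, with the fingers at 34 mm on the head and about 3.6 N hanging from them. The camera estimate of the head's top fits that height, to about 1 mm in plan.
- **Riser foot:** it looked flat in the last picture, and its detected position was within about 3 mm of the earlier estimates.
- **Bystanders:** nothing went near them. The file box looked unmoved in the last close-up, and I did not measure the others again.

**Checks that failed or disagreed:**
- Single network estimates differed by up to about 10 mm, mostly from the top camera, so I went by picture outlines and several views together.
- The network did not find the pier's top in the last picture. The level match therefore rests on the arm's height reading and the part dimensions, not on a direct comparison of the two tops.

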